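# Show the next slide to the label reader

## Task

Take the glass slide from the first slot of the stand (beside the upright pin) and show it to the label reader: finish while still holding it, level and label face up, with the middle of its frosted end about 10 cm above the centre of the round pad. The corner notch is at the frosted end, at top right when you look at the label face with that end up. Leave the other two slides standing in their slots.

Things in the scene. Friction and masses are not known exactly. Their poses are not given: they have to be found in the camera images.
- slideA_mid (a point): Centre of a glass slide 76 mm long, 36 wide, 6 thick, about 40 g, one of three alike standing on a short end in the stand; the centre is 38 mm above its foot. x: straight out of its label face (level while it stands); y: along the width; z: along the length, up as it stands. This one stands with its frosted end up, at the top; label to the stand's +y side; any slot.
- slideA_frost (a point): Middle of slideA's frosted end: on its centre line, 12 mm from that short end, 26 mm from slideA_mid; same axes. The frosted label band is the last 24 mm of that end, on the label face only. A 9 x 9 mm notch is cut from one corner of that end: the top right one, seen on the label face with the frosted end up.
- slideB_mid (a point): Centre of a glass slide 76 mm long, 36 wide, 6 thick, about 40 g, one of three alike standing on a short end in the stand; the centre is 38 mm above its foot. x: straight out of its label face (level while it stands); y: along the width; z: along the length, up as it stands. This one stands with its frosted end up, at the top; label to the stand's -y side; any slot.
- slideB_frost (a point): Middle of slideB's frosted end: on its centre line, 12 mm from that short end, 26 mm from slideB_mid; same axes. The frosted label band is the last 24 mm of that end, on the label face only. A 9 x 9 mm notch is cut from one corner of that end: the top right one, seen on the label face with the frosted end up.
- slideC_mid (a point): Centre of a glass slide 76 mm long, 36 wide, 6 thick, about 40 g, one of three alike standing on a short end in the stand; the centre is 38 mm above its foot. x: straight out of its label face (level while it stands); y: along the width; z: along the length, up as it stands. This one stands with its frosted end down, at the foot; label to the stand's -y side; any slot.
- slideC_frost (a point): Middle of slideC's frosted end: on its centre line, 12 mm from that short end, 26 mm from slideC_mid; same axes. The frosted label band is the last 24 mm of that end, on the label face only. A 9 x 9 mm notch is cut from one corner of that end: the top right one, seen on the label face with the frosted end up.
- slot_first (a point): Floor of the first slot, 10 mm above the bench, under the first slide's foot. x: along the row, to the other two slots, 88 and 176 mm away; z: up. A steel pin (8 mm thick, 30 mm high) stands 49 mm from it at -x. Each slot is two ribs, 14 mm long along the row, 18 mm high, 8 mm apart, at mid-width of the slide; long edges and corners are free. Slides lift straight out.
- stand: Fixed aluminium slide stand, a bar 290 mm long (its x, along the row), 64 wide, 10 high; origin on the bench under its middle slot; first slot and pin towards -x. Each slide stands with its width along the row, its label face looking to +y or -y.
- spot (a point): Centre of the top of the label reader's round pad: black with white top and centre dot, 90 mm across, 12 mm high, fixed; z up. The reader's camera is on a post 255 mm away along +y, reaching 330 mm high, and looks down aslant over the pad; a flat bar 8 mm high joins pad and post.

How it is judged (in metres and radians):
On the way:
1. the slide from the first slot is held clear of its slot (((horizontal distance between slideA_mid and slot_first above 0.08 m and contact force between slideA and the fingers above 0.3 N and horizontal distance between each of slideB_mid, slideC_mid and slot_first above 0.05 m) or (horizontal distance between slideB_mid and slot_first above 0.08 m and contact force between slideB and the fingers above 0.3 N and horizontal distance between each of slideA_mid, slideC_mid and slot_first above 0.05 m) or (horizontal distance between slideC_mid and slot_first above 0.08 m and contact force between slideC and the fingers above 0.3 N and horizontal distance between each of slideA_mid, slideB_mid and slot_first above 0.05 m))), for 0.2 s.
At the end, for the whole second after the job is handed in: First-slot slide in the fingers, clear of the reader, still; label up within 24 degrees of level; middle of its frosted end within 25 mm of the pad centre seen from above and 60 to 150 mm above the pad; the other two slides within 20 mm of where they stood (((angle between slideA_mid's own x axis and vertical below 0.42 rad and horizontal distance between slideA_frost and spot below 0.025 m and z of slideA_frost in the frame of spot between 0.06 and 0.15 m and contact force between slideA and the fingers above 0.3 N and contact force between slideA and reader below 0.1 N and linear speed of slideA below 0.03 m/s and horizontal distance between each of slideB_mid, slideC_mid and slot_first above 0.05 m and distance of each of slideB_mid, slideC_mid from where it was at the start of the episode below 0.02 m) or (angle between slideB_mid's own x axis and vertical below 0.42 rad and horizontal distance between slideB_frost and spot below 0.025 m and z of slideB_frost in the frame of spot between 0.06 and 0.15 m and contact force between slideB and the fingers above 0.3 N and contact force between slideB and reader below 0.1 N and linear speed of slideB below 0.03 m/s and horizontal distance between each of slideA_mid, slideC_mid and slot_first above 0.05 m and distance of each of slideA_mid, slideC_mid from where it was at the start of the episode below 0.02 m) or (angle between slideC_mid's own x axis and vertical below 0.42 rad and horizontal distance between slideC_frost and spot below 0.025 m and z of slideC_frost in the frame of spot between 0.06 and 0.15 m and contact force between slideC and the fingers above 0.3 N and contact force between slideC and reader below 0.1 N and linear speed of slideC below 0.03 m/s and horizontal distance between each of slideA_mid, slideB_mid and slot_first above 0.05 m and distance of each of slideA_mid, slideB_mid from where it was at the start of the episode below 0.02 m))); the arm keeps its last pose, push and grip.
It also fails if it takes over 32 s, if anything falls off the work surface, if the arm or the gripper's body presses on something with over 40 N, if the wrist force passes 120 N, or if a joint passes its speed limit or range.

## Robot

A 6-joint arm with a two-finger parallel gripper is mounted at the origin on the work surface. World frame = base frame: x ahead of the robot, y to its left, z up, the work surface at z = 0. Lengths are in mm, angles in degrees, forces in N, time in s.
With the tool pointing down it reaches from about 325 to 925 mm from the base axis. Payload 3.1 kg.
Tool frame: the origin (TCP) lies at the very end of the fingers, on their centre line; the grasp point (between the pads) lies 19 mm behind it; z points along the fingers, y is the line along which they close (so a half turn about z gives the same grasp; the last joint's range is limited). The gripper opens to 85 mm and grips with 20 to 120 N. Pads are 22 mm wide; open, the fingers measure 114 mm over their backs; the gripper's body (76 mm by 85 mm) begins 54 mm behind the grasp point. The pads swing forward as they close: fully open they stand 13 mm farther back than shut.
Start: joints at [-79.767, 12.427, 92.441, -0, 75.132, -6.429], TCP at [179.22, -598.765, 231.3] pointing down, gripper open.
Joint ranges: [-157.48, 157.48], [-44.54, 120.13], [17.64, 146.25], [-64.5, 244.5], [7.68, 150.69], [-147.95, 147.95]. Speed limits (degrees/s): [159.86, 159.86, 180, 180, 180, 180].

## Interface

Orientations are given as a 3x3 rotation matrix whose columns are the frame's x, y, z axes.
In Python, from bench import monitor, snapshot, camera_info, ticket gives the robot as it stands.
- The arm moves only by the shell command python3 -m crank 'ROWS'. ROWS is JSON, a list of rows, each an object of numbers: "x", "y", "z": the shift along the world's x, y, z in units of 25 mm (1.0 is 25 mm); "wx", "wy", "wz": the turn, a rotation vector about the world's x, y, z in units of 6 degrees (1.0 is 6 degrees); "gripper": the closure, from 0 (fully open) to 1 (shut). In form: [{"x": .., "y": .., "z": .., "wx": .., "wy": .., "wz": .., "gripper": ..}, ...]. A call has 1 to 8 rows; each row is the pose to reach, as a shift and turn from the pose commanded when the call began; what a row does not reach only later rows make up. A row lasts 1/12 s, in which the tool goes at most 41.7 mm and 7.16 degrees, less where a joint would pass 70% of its speed; a pose out of reach is approached as far as the arm can. A call with a gripper value outside its range is refused whole. The fingers move at their own pace and stop on an object; the grip force is fixed at half the most. Time passes only in rows, so rows that repeat a pose let the fingers close. It gives the time, the measured TCP pose, the force, the opening and the grip force at its end, in the units of the state.
- monitor.read_state(): the state, without advancing time (a new reading comes with each control period).
- snapshot(name): name is "scene" or "top"; returns (picture, depth): 384x512x3 uint8, red, green, blue; 384x512 float32, mm along the optical axis (not along the pixel's ray), 0 where there is no reading.
- camera_info(name): a dict with "intrinsics" (3x3 intrinsics, pixels), "world_from_camera" (4x4, takes a point from camera to world coordinates). Camera axes: x right, y down, z forward; pixel columns grow to the right and rows downward; lengths in mm; the calibration is good to about 2 mm. A picture is of the moment at which its call begins. camera_info takes no time and is no camera call.
- ticket.sign_off(): hands the job in; it is judged then, once.
The state is a dict: "t": time; "joints": joint angles; "joint_velocities": joint speeds; "tau": joint torques, N m; "tcp_pos": TCP position; "tool_rot": TCP orientation; "ft_force": force on the tool from outside, world axes, zero at the start; "moment": the same for the moment, N m; "opening": finger opening in mm; "gripper_force": force on a finger pad.
Only numpy, scipy, OpenCV 4.12 (cv2) and the standard library are available. Lean on these libraries where they do the work, as an engineer would, in place of code of your own. Each camera call takes 0.05 s, during which the arm holds its last target. There are 200 camera calls.

## Working session

There is one attempt and no reset: what is moved stays moved. The work goes in short steps, Python scripts to look and compute and a shell command to move; the robot and the scene stay as the last step left them, time stands still between calls to the robot, and variables do not carry over. Pictures are saved under pics/ and viewed, at most 10 in all, crops included, and the job is handed in when it is done.

```bash
mkdir -p pics; ls; cat > h.py <<'E'
import numpy as np, cv2
from bench import monitor, snapshot, camera_info, ticket
def save(name,out):
    im,d=snapshot(name); cv2.imwrite(f'pics/{out}.png',im[:,:,::-1]); np.save(f'pics/{out}.npy',d); return im,d
def crop(out,new,u0,v0,u1,v1,s):
    im=cv2.imread(f'pics/{out}.png')[v0:v1,u0:u1]; cv2.imwrite(f'pics/{new}.png',cv2.resize(im,None,fx=s,fy=s,interpolation=cv2.INTER_CUBIC))
def pt(name,out,u,v,d=None):
    K=camera_info(name)['intrinsics'];T=camera_info(name)['world_from_camera']
    if d is None: d=np.load(f'pics/{out}.npy')[int(round(v)),int(round(u))]
    return (T@np.r_[np.linalg.inv(K)@[u,v,1]*d,1])[:3]
def onz(name,u,v,z):
    K=np.array(camera_info(name)['intrinsics']);T=np.array(camera_info(name)['world_from_camera'])
    r=T[:3,:3]@np.linalg.inv(K)@[u,v,1]; return T[:3,3]+r*(z-T[2,3])/r[2]
def st():
    s=monitor.read_state(); print({k:np.round(s[k],3).tolist() for k in('t','joints','tcp_pos','tool_rot','ft_force','opening','gripper_force')})
E
python3 - <<'E'
from h import *
a,_=save('scene','s0'); b,_=save('top','t0'); 
for n in('scene','top'): print(np.round(camera_info(n)['world_from_camera'],3).tolist(), camera_info(n)['intrinsics'])
E
```

```text
pics
[[-0.244, 0.74, -0.627, 1050.728], [0.97, 0.19, -0.153, 117.068], [0.006, -0.645, -0.764, 673.829], [0.0, 0.0, 0.0, 1.0]] [[456.59669182   0.         262.6089023 ]
 [  0.         456.59669182 197.00272623]
 [  0.           0.           1.        ]]
[[0.016, -0.98, 0.197, 455.251], [-1.0, -0.015, 0.007, -0.705], [-0.004, -0.197, -0.98, 700.479], [0.0, 0.0, 0.0, 1.0]] [[365.70561682   0.         258.24930552]
 [  0.         365.70561682 191.04010369]
 [  0.           0.           1.        ]]
```

View pics/s0.png

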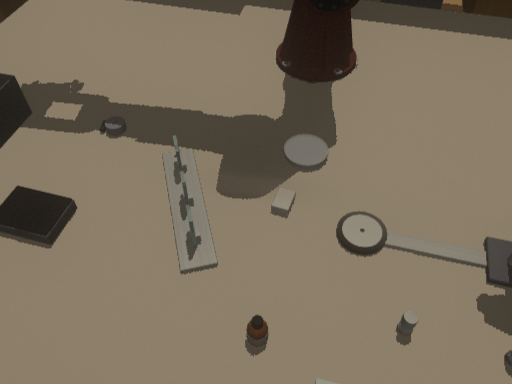

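View pics/t0.png

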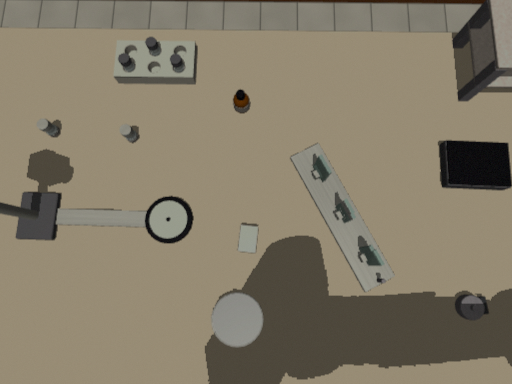

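Scene: stand at (188,208), pad at (362,232). Top: stand from (320,150) to (380,285), pin probably near (380,280), pad centre (168,219). I'll enlarge both.

```bash
python3 - <<'E'
from h import *
crop('s0','s0c',150,125,225,270,4)
crop('t0','t0c',285,138,400,295,3.8)
a=cv2.imread('pics/s0c.png');b=cv2.imread('pics/t0c.png');h=590
a,b=[cv2.resize(i,(int(i.shape[1]*h/i.shape[0]),h)) for i in(a,b)]
m=np.hstack([a,b]);m=np.clip(m.astype(float)*1.6,0,255).astype(np.uint8);print(a.shape,b.shape);cv2.imwrite('pics/c0.png',m)
E
```

```text
(590, 305, 3) (590, 431, 3)
```

View pics/c0.png

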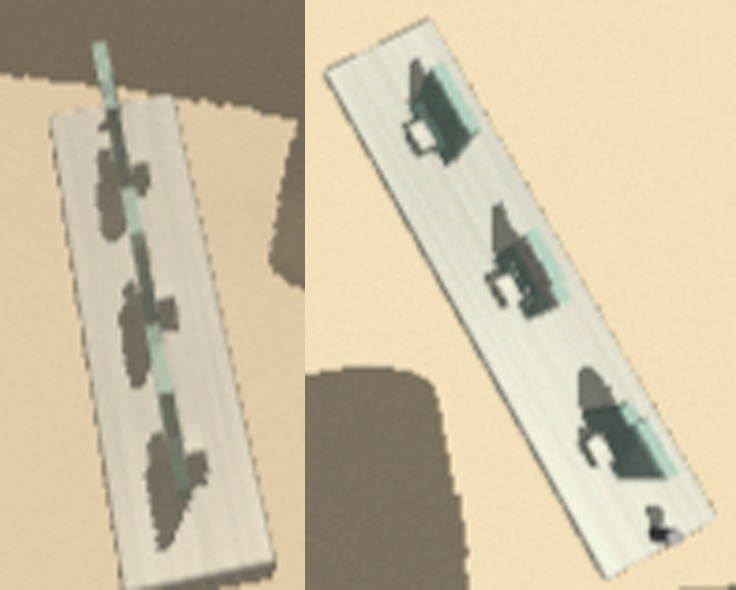

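Left crop: slides seen nearly edge-on in the scene view. Right crop: pin at crop (662,530), so the first slide is the lower one (crop ~(640,440)); notches are still unclear. I'll measure from depth.

```bash
cat > m.py <<'E'
from h import *
c=np.array([[290.3,157.2],[318.4,142.8],[394.4,275.4],[365.8,292.2]])
P=np.array([onz('top',u,v,10) for u,v in c]); print(P.round(1))
ctr=P.mean(0); x=(P[0]+P[1]-P[2]-P[3]); x[2]=0; x/=np.linalg.norm(x); y=np.array([-x[1],x[0],0])
print('ctr',ctr.round(1),'x',x.round(4),'yaw',np.degrees(np.arctan2(x[1],x[0])), np.linalg.norm(P[0]-P[3]),np.linalg.norm(P[0]-P[1]))
for n,f,b in(('top','t0',(285,138,400,295)),('scene','s0',(150,120,225,270))):
    K=np.array(camera_info(n)['intrinsics']);T=np.array(camera_info(n)['world_from_camera'])
    d=np.load(f'pics/{f}.npy'); v,u=np.mgrid[b[1]:b[3],b[0]:b[2]]; D=d[b[1]:b[3],b[0]:b[2]]
    Q=np.stack([(u-K[0,2])/K[0,0]*D,(v-K[1,2])/K[1,1]*D,D],-1).reshape(-1,3)@T[:3,:3].T+T[:3,3]
    Q=Q[(D.ravel()>0)]; S=np.c_[(Q-ctr)@x,(Q-ctr)@y,Q[:,2]]
    ok=(abs(S[:,0])<150)&(abs(S[:,1])<40)
    for k in(-1,0,1):
        s=S[ok&(abs(S[:,0]-88*k)<35)&(S[:,2]>20)]
        if len(s)==0: continue
        tp=s[s[:,2]>s[:,2].max()-8]
        print(n,k,len(s),'zmax',s[:,2].max().round(1),'x',s[:,0].min().round(1),s[:,0].max().round(1),'y',np.percentile(s[:,1],[5,50,95]).round(1))
        # notch map: max z per x bin
        for lo in np.arange(88*k-22,88*k+22,4):
            q=s[(s[:,0]>=lo)&(s[:,0]<lo+4)]
            if len(q): print('   ',round(lo-88*k),len(q),q[:,2].min().round(0),q[:,2].max().round(0),q[:,1].mean().round(1))
    s=S[ok&(S[:,0]<-125)&(S[:,2]>20)]; print('pin',s.mean(0) if len(s) else None)
E
python3 m.py
python3 - <<'E'
from h import *
im=cv2.imread('pics/t0.png')
m=np.hstack([cv2.resize(im[r:r+42,c:c+33],None,fx=8,fy=8,interpolation=cv2.INTER_CUBIC) for r,c in((150,305),(190,328),(232,353))])
m=np.clip(m.astype(float)*1.7,0,255).astype(np.uint8);cv2.imwrite('pics/c1.png',m)
E
```

```text
[[ 662.3  -57.7   10. ]
 [ 692.7 -113.3   10. ]
 [ 439.4 -248.7   10. ]
 [ 408.6 -194.9   10. ]]
ctr [ 550.8 -153.7   10. ] x [0.8808 0.4735 0.    ] yaw 28.262990092310755 288.41222181293404 63.33761363418311
top -1 343 zmax 88.9 x -105.7 -69.7 y [-2.1  3.  10.1]
    -18 33 21.0 87.0 2.1
    -14 33 23.0 87.0 2.0
    -10 34 21.0 87.0 2.7
    -6 44 22.0 89.0 3.8
    -2 44 20.0 89.0 4.3
    2 45 26.0 87.0 3.9
    6 41 22.0 89.0 3.1
    10 29 22.0 78.0 2.3
    14 30 22.0 80.0 2.0
    18 10 28.0 75.0 0.4
top 0 303 zmax 88.4 x -17.6 17.9 y [-1.3  3.6 10.1]
    -18 27 21.0 78.0 2.5
    -14 28 20.0 78.0 2.5
    -10 34 21.0 87.0 3.6
    -6 37 20.0 88.0 4.5
    -2 41 23.0 87.0 4.5
    2 39 22.0 88.0 4.8
    6 34 20.0 87.0 3.4
    10 32 22.0 88.0 2.7
    14 31 20.0 88.0 3.0
top 1 304 zmax 89.1 x 69.8 105.9 y [-1.6  3.   9.7]
    -22 4 30.0 87.0 -0.3
    -18 40 22.0 88.0 1.7
    -14 27 22.0 87.0 2.3
    -10 34 22.0 89.0 3.0
    -6 37 22.0 88.0 4.3
    -2 38 21.0 89.0 3.9
    2 36 27.0 88.0 4.1
    6 33 20.0 88.0 3.3
    10 26 24.0 88.0 2.5
    14 29 22.0 87.0 2.5
pin [-135.94619452    1.43254214
[... 173 characters left out ...]
   -2 16 25.0 85.0 1.1
    2 16 24.0 86.0 1.2
    6 27 21.0 85.0 -0.5
    10 27 20.0 85.0 0.3
    14 5 73.0 81.0 -0.8
    18 57 24.0 77.0 0.6
scene 0 187 zmax 85.6 x -5.1 22.9 y [-9.   1.1 10.1]
    -6 11 24.0 86.0 2.8
    -2 19 22.0 85.0 0.3
    2 20 23.0 84.0 -1.1
    6 25 20.0 85.0 2.3
    10 21 20.0 85.0 1.1
    14 7 83.0 86.0 0.3
    18 70 23.0 85.0 1.1
scene 1 231 zmax 86.6 x 73.7 110.5 y [-9.   0.6 10.1]
    -18 1 84.0 84.0 0.7
    -14 7 82.0 86.0 0.5
    -10 6 83.0 86.0 0.6
    -6 15 23.0 85.0 0.5
    -2 26 24.0 87.0 -0.2
    2 26 24.0 85.0 1.1
    6 35 20.0 85.0 0.6
    10 18 20.0 86.0 0.2
    14 7 83.0 86.0 0.7
    18 83 22.0 85.0 0.7
pin [-132.88546677    4.01360864   30.33074718]
```

View pics/c1.png

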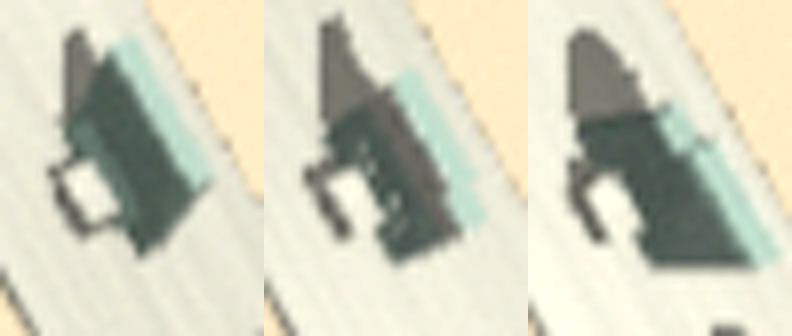

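The slides differ clearly. The third slot's slide has a full top edge (C). The middle one has its notch at the pin side and shows its frost band (A). The first one has its notch at the top on the +x side, so it is B, with its label facing the stand's −y and its frosted end up.

My plan is to grip B by its long edges with the tool leaning towards stand +y. A −90° turn about the stand's x axis then brings the label up.

```bash
cat > plan.py <<'E'
from h import *
from scipy.spatial.transform import Rotation as Ro
yaw=np.radians(28.3); xs=np.array([np.cos(yaw),np.sin(yaw),0]); ys=np.array([-xs[1],xs[0],0]); zs=np.array([0,0,1.])
slot=np.array([473.3,-195.4,10]); pad=onz('top',168.3,219.3,12)
def Rg(a,s):  # grasp orientation tilt a deg, s sign of tool y
    a=np.radians(a); z=-np.cos(a)*zs+np.sin(a)*ys; y=s*xs; return np.c_[np.cross(y,z),y,z]
def rows(p,R,s=None):
    s=s or monitor.read_state(); d=(p-np.array(s['tcp_pos']))/25; r=Ro.from_matrix(R@np.array(s['tool_rot']).T).as_rotvec(degrees=True)/6
    print('xyz',d.round(2),'w',r.round(2),'rows by mm',(25*np.linalg.norm(d)/41.7).round(1),'deg',(6*np.linalg.norm(r)/7.16).round(1))
E
python3 - <<'E'
from plan import *
st(); print('pad',pad.round(1))
for s in(1,-1):
    R=Rg(40,s); g=slot+zs*47; tcp=g+R[:,2]*23; print(s,tcp.round(1)); rows(tcp-100*R[:,2],R)
E
```

```text
{'t': 0.1, 'joints': [-79.767, 12.475, 92.518, 0.001, 75.132, -6.432], 'tcp_pos': [179.097, -598.034, 230.079], 'tool_rot': [[0.958, 0.287, -0.0], [0.287, -0.958, 0.002], [0.0, -0.002, -1.0]], 'ft_force': [0.299, 0.913, 0.217], 'opening': 85.486, 'gripper_force': 0.0}
pad [536.2 173.4  12. ]
1 [ 466.3 -182.4   39.4]
xyz [12.71 14.36 -4.56] w [ 7.   -2.93 16.16] rows by mm 11.8 deg 15.0
-1 [ 466.3 -182.4   39.4]
xyz [12.71 14.36 -4.56] w [  2.74   6.66 -12.48] rows by mm 11.8 deg 12.1
```

```bash
python3 -m crank '[{"x":1.5,"y":1.5,"gripper":0.3},{"x":3,"y":3,"gripper":0.3},{"x":4.2,"y":4.5,"gripper":0.3},{"x":5.5,"y":6,"wx":1,"wy":1,"gripper":0.3},{"x":6.5,"y":7.5,"wx":2,"wy":2,"gripper":0.3}]'; python3 -c "
from h import *
st()"
```

```text
{'t': 0.1, 'joints': [-79.767, 12.475, 92.518, 0.001, 75.132, -6.432], 'tcp_pos': [179.097, -598.034, 230.079], 'tool_rot': [[0.958, 0.287, -0.0], [0.287, -0.958, 0.002], [0.0, -0.002, -1.0]], 'ft_force': [0.299, 0.913, 0.217], 'opening': 85.486, 'gripper_force': 0.0}invalid input
```

```bash
python3 -m crank '[{"x":1,"y":1,"wz":-1,"gripper":0.3},{"x":2,"y":2,"z":0.5,"wz":-2,"gripper":0.3},{"x":3,"y":2.5,"z":1,"wz":-3,"gripper":0.3}]'; python3 -c "
from h import *
st()"
```

```text
{'t': 0.1, 'joints': [-79.767, 12.475, 92.518, 0.001, 75.132, -6.432], 'tcp_pos': [179.097, -598.034, 230.079], 'tool_rot': [[0.958, 0.287, -0.0], [0.287, -0.958, 0.002], [0.0, -0.002, -1.0]], 'ft_force': [0.299, 0.913, 0.217], 'opening': 85.486, 'gripper_force': 0.0}invalid input
```

Every row probably needs all seven fields, so I'll write them out in full.

```bash
python3 -m crank '[{"x":1.2,"y":1.2,"z":0,"wx":0,"wy":0,"wz":0,"gripper":0.3},{"x":2.3,"y":2.3,"z":0,"wx":0,"wy":0,"wz":0,"gripper":0.3},{"x":3.4,"y":3.4,"z":0,"wx":0.5,"wy":0.5,"wz":-1,"gripper":0.3},{"x":4.5,"y":4.5,"z":0,"wx":1,"wy":1,"wz":-2,"gripper":0.3},{"x":5.5,"y":5.6,"z":0,"wx":1.5,"wy":1.5,"wz":-3,"gripper":0.3}]'; python3 -c "
from h import *
st()"
```

```text
t: 0.52
tcp_pos: [317.8, -456.8, 231.5]
tool_rot: [[0.991, -0.033, -0.128], [-0.01, -0.985, 0.175], [-0.132, -0.172, -0.976]]
ft_force: [0.9, 0.0, 0.5]
opening: 59.7
gripper_force: 0.0
{'t': 0.517, 'joints': [-61.476, 12.465, 93.175, -1.674, 86.784, 30.034], 'tcp_pos': [317.835, -456.798, 231.467], 'tool_rot': [[0.991, -0.033, -0.128], [-0.01, -0.985, 0.175], [-0.132, -0.172, -0.976]], 'ft_force': [0.864, 0.011, 0.486], 'opening': 59.703, 'gripper_force': 0.0}
```

```bash
cat > kin.py <<'E'
import numpy as np, itertools
from scipy.spatial.transform import Rotation as Ro
from scipy.optimize import least_squares
r=lambda a,d: Ro.from_euler(a,d,degrees=True).as_matrix()
S=[([-79.767,12.475,92.518,0.001,75.132,-6.432],[179.097,-598.034,230.079],[[0.958,0.287,0],[0.287,-0.958,0.002],[0,-0.002,-1]]),
([-61.476,12.465,93.175,-1.674,86.784,30.034],[317.835,-456.798,231.467],[[0.991,-0.033,-0.128],[-0.01,-0.985,0.175],[-0.132,-0.172,-0.976]])]
LIM=np.array([[-157.48,157.48],[-44.54,120.13],[17.64,146.25],[-64.5,244.5],[7.68,150.69],[-147.95,147.95]])
def rot(q,s4,s6,c): return r('z',q[0])@r('y',q[1]+q[2])@r('z',s4*q[3])@r('y',q[4])@r('z',s6*q[5]+c)
def fit():
    best=min(((sum(np.linalg.norm(rot(q,s4,s6,c)-np.array(R)) for q,p,R in S),s4,s6,c) for s4 in(1,-1) for s6 in(1,-1) for c in(0,90,180,270)))
    _,s4,s6,c=best
    def pos(q,k):
        a1,lat,h,a2,d4,L,e=k; return r('z',q[0])@(np.array([a1,lat,h])+r('y',q[1])@[0,0,a2]+r('y',q[1]+q[2])@[e,0,d4])+rot(q,s4,s6,c)@[0,0,L]
    k0=np.array([0,70,300,400,400,300,0.]); w=np.array([.02,.02,.005,.005,.005,.01,.05])
    f=least_squares(lambda k:np.r_[np.concatenate([pos(q,k)-p for q,p,R in S]),w*(k-k0)],k0)
    return best,f.x,pos,f.fun[:3*len(S)]
best,k,pos,res=fit()
def ik(p,R,q0):
    s4,s6,c=best[1:]
    out=None
    for q in [q0]+[q0+np.random.default_rng(i).normal(0,40,6) for i in range(12)]:
        q=np.clip(q,LIM[:,0]+1,LIM[:,1]-1)
        f=least_squares(lambda q:np.r_[(pos(q,k)-p)/10,(rot(q,s4,s6,c)-R).ravel()*5],q,bounds=(LIM[:,0],LIM[:,1]))
        if f.cost<1e-2 and (out is None or np.abs(f.x-q0).max()<np.abs(out-q0).max()): out=f.x
    return out
if __name__=='__main__': print(best,k.round(1),res.round(2))
E
python3 kin.py
```

```text
(np.float64(0.0013344979325070668), 1, 1, 90) [ 8.200e+00  7.000e+01  2.795e+02  4.083e+02  5.431e+02  3.077e+02
 -1.000e-01] [ 0.04  0.02 -0.02 -0.04 -0.03  0.02]
```

```bash
cat > opt.py <<'E'
from plan import *; import kin
kin.LIM=kin.LIM+np.array([[3,-3]])*1
q0=np.array(monitor.read_state()['joints']) 
Sg=np.c_[-ys,xs,zs]
def final(phi,R,t,tilt=0):  # t = tcp in slide-frost coords handled by offset
    z=np.array([np.cos(phi),np.sin(phi),0]); Sf=np.c_[zs,np.cross(z,zs),z]; 
    M=Sf@Sg.T; return M
if __name__=='__main__':
  for a in(25,35,45):
   for s in(1,-1):
    R=Rg(a,s); g=slot+zs*47; tcp=g+R[:,2]*23; frost=slot+zs*64
    qg=kin.ik(tcp,R,q0); qp=kin.ik(tcp-90*R[:,2],R,q0); print(a,s,'grasp',None if qg is None else qg.round(0),None if qp is None else 'pre ok')
    if qg is None: continue
    for ph in range(-180,180,30):
        M=final(np.radians(ph),R,0); q=kin.ik(pad+[0,0,100]+M@(tcp-frost),M@R,qg)
        if q is not None: print('   phi',ph,q.round(0),'maxd',np.abs(q-qg).max().round(0),'toolz',(M@R)[:,2].round(2))
E
python3 opt.py
```

```text
25 1 grasp [-36.  25. 103.  11.  75. -69.] pre ok
   phi -120 [-15.  13. 132.  87.  61. 129.] maxd 199.0 toolz [ 0.45  0.78 -0.42]
   phi -90 [-15.  26. 114.  63.  80. 129.] maxd 199.0 toolz [-0.    0.91 -0.42]
   phi -60 [ -9.  38.  96.  45.  97. 125.] maxd 194.0 toolz [-0.45  0.78 -0.42]
   phi -30 [ -1.  47.  79.  28. 113. 115.] maxd 184.0 toolz [-0.78  0.45 -0.42]
   phi 0 [  8.  53.  69.   8. 122.  97.] maxd 167.0 toolz [-0.91  0.   -0.42]
   phi 30 [ 17.  54.  68. -14. 121.  77.] maxd 146.0 toolz [-0.78 -0.45 -0.42]
   phi 60 [ 25.  49.  77. -34. 111.  60.] maxd 129.0 toolz [-0.45 -0.78 -0.42]
   phi 90 [ 32.  40.  92. -51.  94.  51.] maxd 120.0 toolz [-0.   -0.91 -0.42]
25 -1 grasp [-36.  25. 103.  11.  75. 111.] pre ok
   phi -180 [  19.    4.  143.  211.   35. -108.] maxd 218.0 toolz [ 0.91  0.   -0.42]
   phi -120 [-15.  13. 132.  87.  61. -51.] maxd 161.0 toolz [ 0.45  0.78 -0.42]
   phi -90 [-15.  26. 114.  63.  80. -51.] maxd 161.0 toolz [-0.    0.91 -0.42]
   phi -60 [ -9.  38.  96.  45.  97. -55.] maxd 166.0 toolz [-0.45  0.78 -0.42]
   phi -30 [ -1.  47.  79.  28. 113
[... 2611 characters left out ...]
.71]
   phi 120 [ 30.  19. 112. -53.  62.  31.] maxd 104.0 toolz [ 0.35 -0.61 -0.71]
45 -1 grasp [-39.  38.  92.  16.  93. 107.] pre ok
   phi -150 [  2.  -3. 137.  76.  20.  -6.] maxd 113.0 toolz [ 0.61  0.35 -0.71]
   phi -120 [ -7.   5. 128.  63.  47. -23.] maxd 130.0 toolz [ 0.35  0.61 -0.71]
   phi -90 [ -9.  16. 115.  49.  67. -36.] maxd 144.0 toolz [-0.    0.71 -0.71]
   phi -60 [ -5.  27. 100.  36.  84. -49.] maxd 156.0 toolz [-0.35  0.61 -0.71]
   phi -30 [  1.  35.  88.  21.  97. -64.] maxd 172.0 toolz [-0.61  0.35 -0.71]
   phi 0 [  8.  40.  81.   6. 104. -83.] maxd 190.0 toolz [-0.71 -0.   -0.71]
   phi 30 [  15.   41.   80.  -10.  103. -103.] maxd 210.0 toolz [-0.61 -0.35 -0.71]
```

```bash
python3 - <<'E'
from plan import *; import kin
R=Rg(45,-1); g=slot+zs*47; tcp=g+R[:,2]*23
print(R.round(3), tcp.round(1)); rows(tcp-90*R[:,2],R)
s=monitor.read_state(); q=np.array(s['joints']); q1=kin.ik(tcp-90*R[:,2],R,q); print(q1)
E
```

```text
[[ 0.335 -0.88  -0.335]
 [-0.623 -0.474  0.623]
 [-0.707 -0.    -0.707]] [ 465.6 -181.1   40.7]
xyz [ 7.12  8.79 -5.08] w [ 1.99  6.35 -9.04] rows by mm 7.4 deg 9.4
[-41.05234819  38.95933828  81.47887848  14.7827328  102.25505597
 108.12613483]
```

```bash
python3 -m crank '[{"x":0.7,"y":0.9,"z":0,"wx":0.2,"wy":0.6,"wz":-0.9,"gripper":0.3},{"x":1.4,"y":1.8,"z":0,"wx":0.4,"wy":1.2,"wz":-1.8,"gripper":0.3},{"x":2.1,"y":2.6,"z":0,"wx":0.6,"wy":1.9,"wz":-2.7,"gripper":0.3},{"x":2.8,"y":3.5,"z":-0.5,"wx":0.8,"wy":2.5,"wz":-3.6,"gripper":0.3},{"x":3.6,"y":4.4,"z":-1,"wx":1.0,"wy":3.2,"wz":-4.5,"gripper":0.3},{"x":4.3,"y":5.3,"z":-1.5,"wx":1.2,"wy":3.8,"wz":-5.4,"gripper":0.3},{"x":5,"y":6.1,"z":-2,"wx":1.4,"wy":4.4,"wz":-6.3,"gripper":0.3},{"x":5.7,"y":7,"z":-2.5,"wx":1.6,"wy":5.1,"wz":-7.2,"gripper":0.3}]'; python3 - <<'E'
from plan import *
R=Rg(45,-1); g=slot+zs*47; tcp=g+R[:,2]*23
st();rows(tcp-90*R[:,2],R)
E
```

```text
t: 1.18
tcp_pos: [460.1, -282.6, 168.0]
tool_rot: [[0.539, -0.767, -0.349], [-0.564, -0.636, 0.527], [-0.626, -0.087, -0.775]]
ft_force: [0.6, -0.7, -0.4]
opening: 60.2
gripper_force: 0.0
{'t': 1.183, 'joints': [-43.611, 30.489, 83.402, 8.339, 104.431, 94.232], 'tcp_pos': [460.142, -282.612, 168.006], 'tool_rot': [[0.539, -0.767, -0.349], [-0.564, -0.636, 0.527], [-0.626, -0.087, -0.775]], 'ft_force': [0.557, -0.706, -0.386], 'opening': 60.154, 'gripper_force': 0.0}
xyz [ 1.42  1.82 -2.55] w [ 0.38  1.26 -1.85] rows by mm 2.1 deg 1.9
```

```bash
python3 -m crank '[{"x":0.5,"y":0.6,"z":-0.8,"wx":0.13,"wy":0.42,"wz":-0.6,"gripper":0.3},{"x":1,"y":1.2,"z":-1.7,"wx":0.25,"wy":0.84,"wz":-1.25,"gripper":0.3},{"x":1.42,"y":1.82,"z":-2.55,"wx":0.38,"wy":1.26,"wz":-1.85,"gripper":0.3},{"x":1.42,"y":1.82,"z":-2.55,"wx":0.38,"wy":1.26,"wz":-1.85,"gripper":0.3},{"x":1.42,"y":1.82,"z":-2.55,"wx":0.38,"wy":1.26,"wz":-1.85,"gripper":0.3}]'; python3 - <<'E'
from plan import *
R=Rg(45,-1); g=slot+zs*47; tcp=g+R[:,2]*23
rows(tcp-90*R[:,2],R);rows(tcp,R)
save('scene','s1');save('top','t1')
im=cv2.imread('pics/s1.png')[90:290,90:350]; jm=cv2.imread('pics/t1.png')[130:330,270:480]
m=np.hstack([cv2.resize(im,None,fx=1.7,fy=1.7),cv2.resize(jm,None,fx=1.7,fy=1.7)]);cv2.imwrite('pics/c2.png',np.clip(m*1.4,0,255).astype(np.uint8));print(m.shape)
E
```

```text
t: 1.6
tcp_pos: [493.2, -236.9, 103.0]
tool_rot: [[0.339, -0.877, -0.34], [-0.618, -0.48, 0.623], [-0.709, -0.001, -0.705]]
ft_force: [1.3, 0.4, 1.5]
opening: 59.6
gripper_force: 0.0
xyz [ 0.1  -0.01  0.06] w [-0.03 -0.01 -0.06] rows by mm 0.1 deg 0.1
xyz [-1.11  2.23 -2.49] w [-0.03 -0.01 -0.06] rows by mm 2.1 deg 0.1
(340, 799, 3)
```

View pics/c2.png

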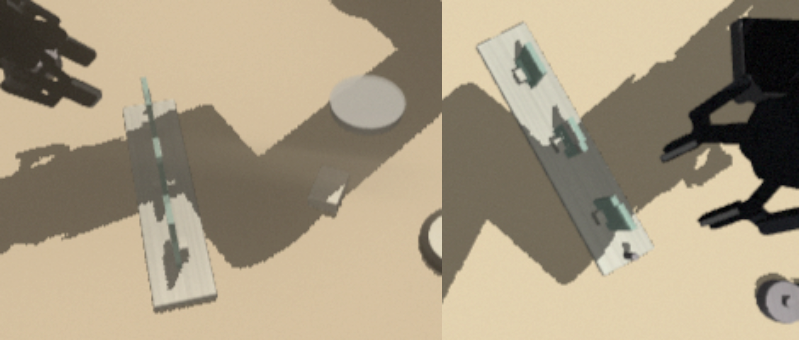

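Left: fingers at upper left, lying along the approach line. Right: fingers at crop (665,155) and (705,222), facing the first slide at (618,212). I'll advance along the tool axis, then close.

```bash
python3 -m crank '[{"x":-0.2,"y":0.5,"z":-0.5,"wx":0,"wy":0,"wz":0,"gripper":0.3},{"x":-0.45,"y":0.95,"z":-1.05,"wx":0,"wy":0,"wz":-0.05,"gripper":0.3},{"x":-0.7,"y":1.4,"z":-1.55,"wx":0,"wy":0,"wz":-0.05,"gripper":0.3},{"x":-0.9,"y":1.8,"z":-2.05,"wx":0,"wy":0,"wz":-0.05,"gripper":0.3},{"x":-1.1,"y":2.23,"z":-2.48,"wx":0,"wy":0,"wz":-0.05,"gripper":0.3},{"x":-1.1,"y":2.23,"z":-2.48,"wx":0,"wy":0,"wz":-0.05,"gripper":0.3},{"x":-1.1,"y":2.23,"z":-2.48,"wx":0,"wy":0,"wz":-0.05,"gripper":0.3}]'; python3 - <<'E'
from plan import *
R=Rg(45,-1); g=slot+zs*47; tcp=g+R[:,2]*23
rows(tcp,R)
save('scene','s2');save('top','t2')
im=cv2.imread('pics/s2.png')[120:270,110:260]; jm=cv2.imread('pics/t2.png')[190:300,310:450]
m=np.hstack([cv2.resize(im,(380,380)),cv2.resize(jm,(419,380)[:1]+(380,))]);cv2.imwrite('pics/c3.png',np.clip(m*1.5,0,255).astype(np.uint8))
E
```

```text
t: 2.28
tcp_pos: [467.5, -183.5, 44.6]
tool_rot: [[0.338, -0.881, -0.331], [-0.624, -0.473, 0.622], [-0.704, -0.004, -0.71]]
ft_force: [1.0, 0.3, 0.2]
opening: 59.9
gripper_force: 0.0
xyz [-0.08  0.1  -0.15] w [0.02 0.05 0.01] rows by mm 0.1 deg 0.0
```

View pics/c3.png

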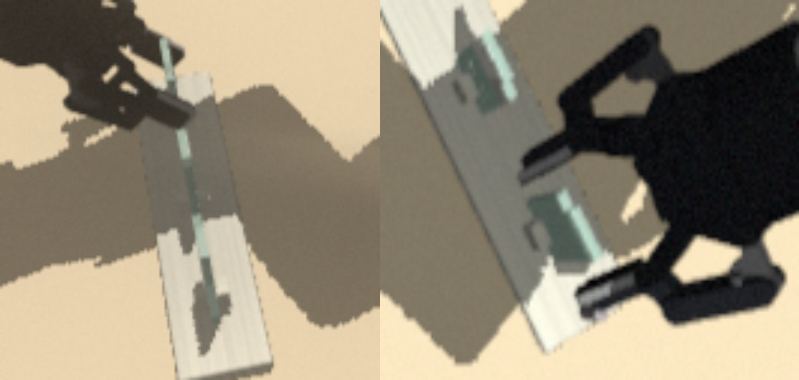

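Right crop: the slide (565,230) sits between the fingertips at (545,160) and (605,290), and the second slide is untouched. Closing now.

```bash
python3 -m crank '[{"x":0,"y":0,"z":0,"wx":0,"wy":0,"wz":0,"gripper":0.5},{"x":0,"y":0,"z":0,"wx":0,"wy":0,"wz":0,"gripper":0.6},{"x":0,"y":0,"z":0,"wx":0,"wy":0,"wz":0,"gripper":0.8},{"x":0,"y":0,"z":0,"wx":0,"wy":0,"wz":0,"gripper":0.8},{"x":0,"y":0,"z":0,"wx":0,"wy":0,"wz":0,"gripper":0.8},{"x":0,"y":0,"z":0,"wx":0,"wy":0,"wz":0,"gripper":0.8}]'
```

```text
t: 2.88
tcp_pos: [468.0, -183.3, 44.3]
tool_rot: [[0.337, -0.881, -0.331], [-0.624, -0.473, 0.622], [-0.705, -0.003, -0.709]]
ft_force: [-0.0, -2.7, 5.1]
opening: 34.6
gripper_force: 59.5
```

```bash
python3 -m crank '[{"x":0,"y":0,"z":0.5,"wx":0,"wy":0,"wz":0,"gripper":0.8},{"x":0,"y":0,"z":1.2,"wx":0,"wy":0,"wz":0,"gripper":0.8},{"x":0,"y":0,"z":2,"wx":0,"wy":0,"wz":0,"gripper":0.8},{"x":0,"y":0,"z":3,"wx":0,"wy":0,"wz":0,"gripper":0.8},{"x":0,"y":0,"z":4,"wx":0,"wy":0,"wz":0,"gripper":0.8},{"x":0,"y":0,"z":5,"wx":0,"wy":0,"wz":0,"gripper":0.8},{"x":0,"y":0,"z":5.6,"wx":0,"wy":0,"wz":0,"gripper":0.8},{"x":0,"y":0,"z":5.6,"wx":0,"wy":0,"wz":0,"gripper":0.8}]'; python3 - <<'E'
from plan import *
st()
save('scene','s3');save('top','t3')
im=cv2.imread('pics/s3.png')[80:270,90:280]; jm=cv2.imread('pics/t3.png')[130:300,290:460]
m=np.hstack([cv2.resize(im,(400,400)),cv2.resize(jm,(400,400))]);cv2.imwrite('pics/c4.png',np.clip(m*1.5,0,255).astype(np.uint8))
E
```

```text
t: 3.55
tcp_pos: [468.8, -183.5, 186.6]
tool_rot: [[0.341, -0.881, -0.328], [-0.626, -0.473, 0.62], [-0.702, -0.006, -0.713]]
ft_force: [1.0, -0.6, -0.3]
opening: 34.7
gripper_force: 59.8
{'t': 3.55, 'joints': [-39.116, 26.252, 89.597, 16.533, 105.699, 110.946], 'tcp_pos': [468.812, -183.476, 186.627], 'tool_rot': [[0.341, -0.881, -0.328], [-0.626, -0.473, 0.62], [-0.702, -0.006, -0.713]], 'ft_force': [0.993, -0.626, -0.314], 'opening': 34.746, 'gripper_force': 59.844}
```

View pics/c4.png

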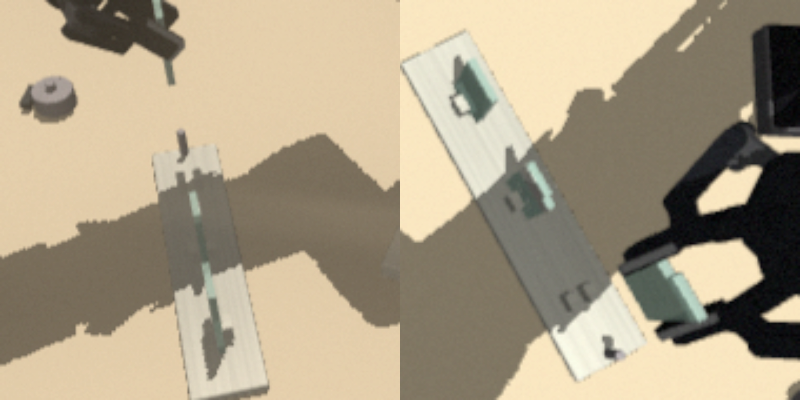

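Slide B is lifted clear; it hangs in the fingers in both views, and the other two still stand. Next I'll plan a joint-space path to the final pose and print it as rows.

```bash
cat > path.py <<'E'
from plan import *; import kin,sys
kin.S+= [([-43.611,30.489,83.402,8.339,104.431,94.232],[460.142,-282.612,168.006],[[.539,-.767,-.349],[-.564,-.636,.527],[-.626,-.087,-.775]]),
([-39.116,26.252,89.597,16.533,105.699,110.946],[468.812,-183.476,186.627],[[.341,-.881,-.328],[-.626,-.473,.62],[-.702,-.006,-.713]])]
kin.best,kin.k,kin.pos,res=kin.fit(); print('fit',kin.k.round(1),np.abs(res).max().round(2))
Rgr=Ro.from_matrix([[0.337,-0.881,-0.331],[-0.624,-0.473,0.622],[-0.705,-0.003,-0.709]]).as_matrix()
tg=np.array([468.0,-183.3,44.3]); f=Rgr.T@(slot+zs*64-tg); print('frost in tool',f.round(1)); f[1]=0
Ss=Rgr.T@np.c_[-ys,xs,zs]   # slide axes in tool frame
def goal(phi,h=100):
    ph=np.radians(phi); z=np.array([np.cos(ph),np.sin(ph),0]); Sf=np.c_[zs,np.cross(z,zs),z]; R=Sf@Ss.T
    return pad+[0,0,h]-R@f,R
E
cat > p2.py <<'E'
from path import *
p,R=goal(-80); s=monitor.read_state(); q=np.array(s['joints']); q1=kin.ik(p,R,q); print(q1.round(1),p.round(1)); print(R.round(3))
N=30; fk=lambda q:(kin.pos(q,kin.k),kin.rot(q,*kin.best[1:]))
for b in range(0,N,8):
    p0,R0=fk(q+(q1-q)*b/N)
    for i in range(b+1,min(b+8,N)+1):
        pi,Ri=fk(q+(q1-q)*i/N); print(i,((pi-p0)/25).round(2),(Ro.from_matrix(Ri@R0.T).as_rotvec(degrees=True)/6).round(2),'tcp',pi.round(0),'frost',(pi+Ri@f).round(0),'lab z',(Ri@Ss)[2,0].round(2))
print((np.abs(q1-q)/N*12).round(0))
E
python3 p2.py
```

```text
fit [ -6.3  69.7 278.8 441.7 558.5 307.3  29.2] 1.08
frost in tool [-11.6   1.  -30.3]
[ -8.2  20.9 108.3  44.3  74.2 -40.1] [530.9 202.6  98.8]
[[-0.123  0.984 -0.126]
 [ 0.694  0.177  0.698]
 [ 0.709 -0.002 -0.705]]
1 [ 0.25  0.5  -0.16] [ 0.31 -0.67  0.65] tcp [ 475. -170.  178.] frost [ 479. -183.  208.] lab z 0.01
2 [ 0.48  1.   -0.31] [ 0.61 -1.33  1.31] tcp [ 481. -158.  175.] frost [ 484. -171.  204.] lab z 0.02
3 [ 0.71  1.51 -0.46] [ 0.91 -2.    1.96] tcp [ 486. -145.  171.] frost [ 489. -159.  200.] lab z 0.04
4 [ 0.93  2.03 -0.61] [ 1.2  -2.66  2.61] tcp [ 492. -132.  167.] frost [ 493. -147.  196.] lab z 0.06
5 [ 1.13  2.55 -0.75] [ 1.49 -3.32  3.26] tcp [ 497. -119.  164.] frost [ 497. -134.  192.] lab z 0.09
6 [ 1.32  3.07 -0.88] [ 1.77 -3.98  3.91] tcp [ 502. -106.  160.] frost [ 501. -122.  188.] lab z 0.12
7 [ 1.51  3.59 -1.02] [ 2.05 -4.63  4.56] tcp [506. -93. 157.] frost [ 505. -110.  185.] lab z 0.16
8 [ 1.68  4.12 -1.15] [ 2.32 -5.28  5.21] tcp [510. -80. 154.] frost [508. -98. 181.] lab z 0.2
9 [ 0.16  0.53 -0.13] [ 0.27 -0.66  0.64] tcp [514. -67. 150.] frost
[... 1410 characters left out ...]
  4.14 -0.76] [ 1.61 -5.17  4.87] tcp [539. 130. 111.] frost [539. 101. 127.] lab z 0.92
25 [-0.03  0.5  -0.09] [ 0.17 -0.65  0.59] tcp [538. 142. 109.] frost [539. 113. 124.] lab z 0.94
26 [-0.06  1.   -0.17] [ 0.34 -1.29  1.18] tcp [537. 154. 107.] frost [539. 125. 121.] lab z 0.96
27 [-0.11  1.49 -0.26] [ 0.51 -1.94  1.76] tcp [536. 167. 105.] frost [539. 137. 119.] lab z 0.98
28 [-0.17  1.97 -0.34] [ 0.66 -2.58  2.34] tcp [535. 179. 103.] frost [538. 150. 116.] lab z 0.99
29 [-0.24  2.45 -0.42] [ 0.81 -3.22  2.92] tcp [533. 191. 101.] frost [537. 162. 114.] lab z 1.0
30 [-0.32  2.92 -0.51] [ 0.95 -3.87  3.5 ] tcp [531. 203.  99.] frost [536. 173. 112.] lab z 1.0
[12.  2.  7. 11. 13. 60.]
```

```bash
python3 -m crank '[{"x":0.25,"y":0.5,"z":-0.1,"wx":0.31,"wy":-0.67,"wz":0.65,"gripper":0.8},{"x":0.5,"y":1,"z":-0.2,"wx":0.61,"wy":-1.33,"wz":1.31,"gripper":0.8},{"x":0.7,"y":1.5,"z":-0.35,"wx":0.91,"wy":-2,"wz":1.96,"gripper":0.8},{"x":0.93,"y":2,"z":-0.5,"wx":1.2,"wy":-2.66,"wz":2.61,"gripper":0.8},{"x":1.13,"y":2.55,"z":-0.65,"wx":1.49,"wy":-3.32,"wz":3.26,"gripper":0.8},{"x":1.32,"y":3.07,"z":-0.8,"wx":1.77,"wy":-3.98,"wz":3.91,"gripper":0.8},{"x":1.5,"y":3.6,"z":-0.95,"wx":2.05,"wy":-4.63,"wz":4.56,"gripper":0.8},{"x":1.68,"y":4.12,"z":-1.1,"wx":2.32,"wy":-5.28,"wz":5.21,"gripper":0.8}]' && python3 -m crank '[{"x":0.16,"y":0.53,"z":-0.13,"wx":0.27,"wy":-0.66,"wz":0.64,"gripper":0.8},{"x":0.31,"y":1.06,"z":-0.25,"wx":0.53,"wy":-1.31,"wz":1.28,"gripper":0.8},{"x":0.44,"y":1.6,"z":-0.37,"wx":0.78,"wy":-1.96,"wz":1.92,"gripper":0.8},{"x":0.57,"y":2.12,"z":-0.5,"wx":1.04,"wy":-2.62,"wz":2.55,"gripper":0.8},{"x":0.68,"y":2.65,"z":-0.6,"wx":1.28,"wy":-3.27,"wz":3.18,"gripper":0.8},{"x":0.78,"y":3.18,"z":-0.7,"wx":1.52,"wy":-3.92,"wz":3.81,"gripper":0.8},{"x":0.87,"y":3.7,"z":-0.8,"wx":1.75,"wy":-4.56,"wz":4.44,"gripper":0.8},{"x":0.94,"y":4.24,"z":-0.92,"wx":1.98,"wy":-5.21,"wz":5.07,"gripper":0.8}]'; python3 -c "
from path import *
s=monitor.read_state();print(s['joints'],s['opening']);p,R=goal(-80);rows(p,R,s)"
```

```text
t: 4.32
tcp_pos: [508.0, -78.1, 152.9]
tool_rot: [[0.888, -0.366, -0.277], [-0.117, -0.765, 0.633], [-0.444, -0.53, -0.722]]
ft_force: [-0.3, 0.4, -0.9]
opening: 34.6
gripper_force: 59.8
t: 4.98
tcp_pos: [531.3, 27.6, 130.0]
tool_rot: [[0.902, 0.372, -0.22], [0.419, -0.63, 0.654], [0.105, -0.682, -0.724]]
ft_force: [0.0, 0.1, -0.3]
opening: 34.5
gripper_force: 59.8
fit [ -6.3  69.7 278.8 441.7 558.5 307.3  29.2] 1.08
frost in tool [-11.6   1.  -30.3]
[-22.45294037  24.2350577   99.17335279  31.35938811  88.80575839
  30.27765161] 34.52591873612276
xyz [-0.02  7.   -1.25] w [ 2.53 -9.    8.39] rows by mm 4.3 deg 10.5
```

On track. Now the remaining rows, as planned.

```bash
python3 -m crank '[{"x":0.07,"y":0.53,"z":-0.1,"wx":0.22,"wy":-0.65,"wz":0.62,"gripper":0.8},{"x":0.12,"y":1.05,"z":-0.2,"wx":0.44,"wy":-1.3,"wz":1.23,"gripper":0.8},{"x":0.16,"y":1.6,"z":-0.3,"wx":0.65,"wy":-1.95,"wz":1.85,"gripper":0.8},{"x":0.19,"y":2.1,"z":-0.4,"wx":0.85,"wy":-2.59,"wz":2.46,"gripper":0.8},{"x":0.21,"y":2.6,"z":-0.5,"wx":1.05,"wy":-3.24,"wz":3.06,"gripper":0.8},{"x":0.22,"y":3.13,"z":-0.58,"wx":1.24,"wy":-3.89,"wz":3.67,"gripper":0.8},{"x":0.21,"y":3.64,"z":-0.67,"wx":1.43,"wy":-4.53,"wz":4.27,"gripper":0.8},{"x":0.2,"y":4.14,"z":-0.76,"wx":1.61,"wy":-5.17,"wz":4.87,"gripper":0.8}]' && python3 -m crank '[{"x":-0.03,"y":0.5,"z":-0.09,"wx":0.17,"wy":-0.65,"wz":0.59,"gripper":0.8},{"x":-0.06,"y":1,"z":-0.17,"wx":0.34,"wy":-1.29,"wz":1.18,"gripper":0.8},{"x":-0.11,"y":1.5,"z":-0.26,"wx":0.51,"wy":-1.94,"wz":1.76,"gripper":0.8},{"x":-0.17,"y":1.97,"z":-0.34,"wx":0.66,"wy":-2.58,"wz":2.34,"gripper":0.8},{"x":-0.24,"y":2.45,"z":-0.42,"wx":0.81,"wy":-3.22,"wz":2.92,"gripper":0.8},{"x":-0.32,"y":2.92,"z":-0.51,"wx":0.95,"wy":-3.87,"wz":3.5,"gripper":0.8},{"x":-0.32,"y":2.92,"z":-0.51,"wx":0.95,"wy":-3.87,"wz":3.5,"gripper":0.8},{"x":-0.32,"y":2.92,"z":-0.51,"wx":0.95,"wy":-3.87,"wz":3.5,"gripper":0.8}]'; python3 - <<'E'
from path import *
p,R=goal(-80);rows(p,R)
s=monitor.read_state(); Rn=np.array(s['tool_rot']); print('frost est',(np.array(s['tcp_pos'])+Rn@f).round(1),'label z',(Rn@Ss)[:,0].round(3))
save('scene','s4');save('top','t4')
im=cv2.imread('pics/s4.png')[140:290,290:440]; jm=cv2.imread('pics/t4.png')[150:290,110:250]
m=np.hstack([cv2.resize(im,(400,400)),cv2.resize(jm,(400,400))]);cv2.imwrite('pics/c5.png',np.clip(m*1.5,0,255).astype(np.uint8))
E
```

```text
t: 5.65
tcp_pos: [535.8, 130.9, 110.9]
tool_rot: [[0.406, 0.899, -0.167], [0.708, -0.194, 0.679], [0.578, -0.394, -0.715]]
ft_force: [0.5, 0.2, 0.4]
opening: 34.7
gripper_force: 59.8
t: 6.32
tcp_pos: [527.7, 203.3, 98.7]
tool_rot: [[-0.12, 0.984, -0.13], [0.696, 0.177, 0.696], [0.708, -0.007, -0.706]]
ft_force: [-0.1, 0.5, -1.0]
opening: 34.6
gripper_force: 59.8
fit [ -6.3  69.7 278.8 441.7 558.5 307.3  29.2] 1.08
frost in tool [-11.6   1.  -30.3]
xyz [ 0.13 -0.03  0.01] w [ 0.02 -0.05 -0.  ] rows by mm 0.1 deg 0.0
frost est [533.  174.1 111.9] label z [0.006 0.002 1.   ]
```

View pics/c5.png

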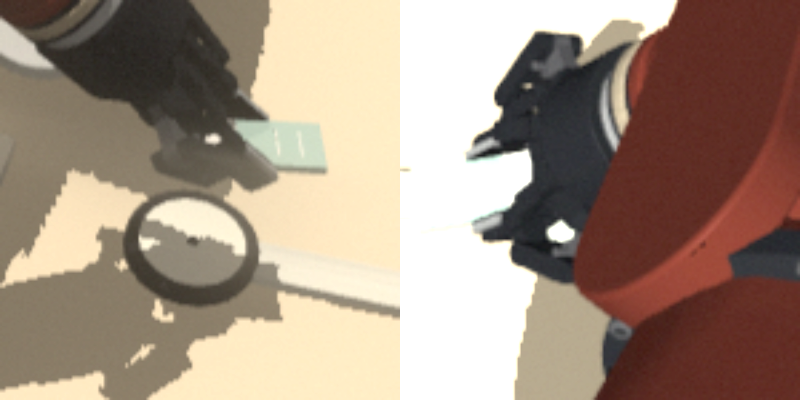

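Left: the slide is level with its clear end free; free-end corners at crop (325,122) and (326,172). I'll check its position and level from those corners and the depth.

```bash
python3 - <<'E'
from path import *
print(onz('scene',411.9,185.8,115).round(1),onz('scene',412.3,204.5,115).round(1))
P=np.array([pt('scene','s4',u,v) for u in range(396,411,2) for v in range(189,201,2)])
P=P[abs(P[:,2]-112)<30]; c=P.mean(0); n=np.linalg.svd(P-c)[2][2]; n*=np.sign(n[2]); print(len(P),c.round(1),'normal',n.round(3),'tilt',np.degrees(np.arccos(n[2])).round(1))
save('scene','s5'); P=np.load('pics/s0.npy');Q=np.load('pics/s5.npy'); print('stand depth change px',(abs(P-Q)[170:270,160:220]>15).sum())
E
```

```text
fit [ -6.3  69.7 278.8 441.7 558.5 307.3  29.2] 1.08
frost in tool [-11.6   1.  -30.3]
[508.2 236.8 115. ] [548.5 239.  115. ]
47 [525.3 224.3 109.9] normal [-0.011  0.004  1.   ] tilt 0.7
stand depth change px 61
```

```bash
sed -i "s/(('top','t0',(285,138,400,295)),('scene','s0',(150,120,225,270)))/(('scene','s5',(150,120,225,270)),)/" m.py; python3 m.py | grep -E "^scene"; python3 -m crank '[{"x":0.1,"y":0,"z":0,"wx":0,"wy":0,"wz":0,"gripper":0.8},{"x":0.1,"y":0,"z":0,"wx":0,"wy":0,"wz":0,"gripper":0.8},{"x":0.1,"y":0,"z":0,"wx":0,"wy":0,"wz":0,"gripper":0.8},{"x":0.1,"y":0,"z":0,"wx":0,"wy":0,"wz":0,"gripper":0.8}]'
```

```text
scene -1 56 zmax 28.0 x -92.4 -75.2 y [-10.9  -3.7  11.2]
scene 0 188 zmax 86.8 x -5.1 23.1 y [-9.1  1.1 10. ]
scene 1 228 zmax 86.8 x 72.7 110.9 y [-8.8  0.6  9.8]
t: 6.8
tcp_pos: [532.6, 202.7, 101.0]
tool_rot: [[-0.124, 0.984, -0.126], [0.695, 0.177, 0.697], [0.708, -0.001, -0.706]]
ft_force: [-0.2, 0.0, -0.1]
opening: 34.2
gripper_force: 59.8
```

The other two slides stand unchanged and the held slide is level and still over the pad, so I'm handing the job in.

```bash
python3 -c "
from bench import ticket
print(ticket.sign_off())"
```

```text
the job is handed in; nothing more can be done
None
```

I handed the job in at 6.8 s, but no verdict came back: the first-slot slide (B) is in the fingers, label up and level to about 1°, its frosted end about 10 cm above the pad centre, and the other two slides still stand in their slots.

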